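# Refit the cover of a hoist control box

### The arm

A 6-joint arm with a two-finger parallel gripper is mounted at the origin on the work surface. World frame = base frame: x ahead of the robot, y to its left, z up, the work surface at z = 0. Lengths are in m, angles in rad, forces in N, time in s.
With the tool pointing down it reaches from about 0.375 to 0.9 m from the base axis. Payload 3.1 kg.
Tool frame: the origin (TCP) lies between the finger pads; the fingertips stand 17 mm ahead of it and the grasp point (between the pads) lies 2 mm behind it; z points along the fingers, y is the line along which they close (so a half turn about z gives the same grasp; the last joint's range is limited). The gripper opens to 85 mm and grips with 20 to 120 N. Pads are 22 mm wide; open, the fingers measure 114 mm over their backs; the gripper's body (76 mm by 85 mm) begins 54 mm behind the grasp point. The pads swing forward as they close: fully open they stand 13 mm farther back than shut.
Start: joints at [-1.433, 0.527, 1.433, -0, 1.181, -0.178], TCP at [0.195, -0.594, 0.248] pointing down, gripper open.
Joint ranges: [-3.08, 3.08], [-0.75, 2.2], [0.22, 2.44], [-1.43, 4.57], [0, 2.65], [-2.85, 2.85]. Speed limits (rad/s): [2.79, 2.79, 3.14, 3.14, 3.14, 3.14].

### API

Orientations are given as a unit quaternion [x, y, z, w].
In Python, from station import sense, vision, order gives the robot as it stands.
- The arm moves only by the shell command python3 -m crank 'ROWS' [OPENING] [FORCE]. ROWS is JSON, a list of rows, each an object with "dp": the shift along the world's x, y, z in units of 30 mm (1.0 is 30 mm), a list of three; "angular": the turn, a rotation vector about the world's x, y, z in degrees, a list of three. In form: [{"dp": [dx, dy, dz], "angular": [ax, ay, az]}, ...]. A call has 1 to 20 rows; each row shifts and turns the commanded pose from where the row before left it; what a row does not reach is not made up. A row lasts 1/10 s, in which the tool goes at most 50 mm and 8.59 degrees, less where a joint would pass 70% of its speed; a pose out of reach is approached as far as the arm can. A call is refused whole if a number of a shift passes 1 or a number of a turn 8.59, either way. A call with a gripper value outside its range is refused whole. OPENING is the closure, from 0 (fully open) to 1 (shut), set as the call begins (- or left out, the last holds). The fingers move at their own pace and stop on an object; FORCE is the grip in N (left out, the last holds). Time passes only in rows, so rows that do not move let the fingers close. It gives the time, the measured TCP pose, the force, the opening and the grip force at its end, in the units of the state.
- sense(): the state, without advancing time (a new reading comes with each control period).
- vision.snapshot(name): name is "side" or "top" or "wrist"; returns a dict with "image" (400x640x3 uint8, blue, green, red), "range_z" (400x640 float32, m along the optical axis (not along the pixel's ray), 0 where there is no reading), "mtx" (3x3 intrinsics, pixels), "pose" (4x4, takes a point from camera to world coordinates); the wrist camera has in their place "mount" (4x4, takes a point from camera to tool coordinates, whose origin is the TCP and whose axes are the flange's). Camera axes: x right, y down, z forward; pixel columns grow to the right and rows downward; lengths in m; the calibration is good to about 2 mm. The wrist camera is an equidistant fisheye: a pixel r from the principal point sees the ray r / f radians off the axis. A picture is of the moment at which its call begins: read the wrist's pose just before it.
- order.sign_off(): hands the job in; it is judged then, once.
The state is a dict: "t": time; "q": joint angles; "qd": joint speeds; "tau": joint torques, N m; "tcp_pos": TCP position; "tool_rot": TCP orientation; "force": force on the tool from outside, world axes, zero at the start; "ft_torque": the same for the moment, N m; "finger_gap": opening from 0.0 (shut) to 1.0 (fully open); "gripper_force": force on a finger pad.
Only numpy, scipy, OpenCV 4.12 (cv2) and the standard library are available. Lean on these libraries where they do the work, as an engineer would, in place of code of your own. Each camera call takes 0.05 s, during which the arm holds its last target. There are 200 camera calls.

### The job

The yellow hoist control box stands open: pick up its aluminium cover plate from the cardboard sheet, bring it in under the box's rain hood and seat it on the two brass pins of the sloping face, red band at the upper edge, fully home and flat on the face, then let go. The pins may stand a little left or right of the middle of their slots, so feel for them. Leave the red jars standing where they are.

Things in the scene. Friction and masses are not known exactly. Their poses are not given: they have to be found in the camera images.
- seat: Sloping grey face of the yellow control box: 210 mm wide, 160 mm along the slope, tilted 30 degrees from level towards the robot, fixed, with a 96 x 96 mm opening and terminals in the middle. Origin: centre of the face, in its plane, 95 mm above the table. x runs up the slope, y across it (to the left seen from the front), z out along the face's normal.
- slot_left (a point): Middle of the black slot on the face at seat y = +66 mm. A rigid brass pin stands in it along the face's normal: 10 mm thick, 16 mm proud, last 5 mm tapering to 5 mm. The pin is d mm off this point along the seat's y: d is between -9 and +9, the same for both pins, new each time, unreported, and stays put during the work.
- slot_right (a point): Middle of the other slot, at seat y = -66 mm, with an equal pin, off by the same d.
- housing: The whole control box, fixed; origin under its centre, x away from its front, z up; 150 x 210 mm. A rain hood on two 12 mm posts (x = 75, y = +-98 mm) stands over the face's upper end: underside 222 mm above the table, x from 22 to 82, 208 mm wide. It overhangs the seated cover by 30 mm; a cover moved along the face's normal clears it by 20 mm.
- cover: Loose aluminium cover, 126 (x) x 170 (y) x 6 mm, 0.2 to 0.35 kg, flat on the sheet at the start, handle up. Origin: centre of its underside; z to the handle side, x to the red-banded edge. Through holes at x = 0, y = +-66 mm, 15 (x) by 13 mm (y). Bridge handle: bar 84 mm along x, 16 mm wide, 24 to 40 mm above the underside. Seated, its axes match the seat's.
- cover_handle (a point): Centre of the cover's handle bar, 32 mm above the cover's underside; grasp here across the 16 mm width (fingers closing along the cover's y).
- cover_band (a point): Middle of the red band on the cover's top, 54 mm from its centre along +x; this edge goes uppermost, under the hood.
- sheet: Cardboard layer sheet, 230 x 250 x 4 mm, fixed flat on the table; origin at the centre of its underside. The cover lies on it.
- jar_mid: Red jar with white lid, 68 mm wide, 110 mm tall, loose, upright; origin at the centre of its underside. To be left alone.
- jar_near: Red jar with white lid, 68 mm wide, 110 mm tall, loose, upright; origin at the centre of its underside. To be left alone.
- jar_left: Red jar with white lid, 68 mm wide, 110 mm tall, loose, upright; origin at the centre of its underside. To be left alone.
- jar_right: Red jar with white lid, 68 mm wide, 110 mm tall, loose, upright; origin at the centre of its underside. To be left alone.
There are look-alikes about, which are no part of the job. Of the things that look like the cover, the smaller one is meant.

How it is judged:
By the outcome, as a careful person would: the job done as asked, in the order asked, and still so for the second after the job is handed in, with the robot touching nothing.
It also fails if it takes over 54 s, if anything falls off the work surface, if the arm or the gripper's body presses on something with over 40 N, if the wrist force passes 120 N, or if a joint passes its speed limit or range.

## Working session

There is one attempt and no reset: what is moved stays moved. The work goes in short steps, Python scripts to look and compute and a shell command to move; the robot and the scene stay as the last step left them, time stands still between calls to the robot, and variables do not carry over. Pictures are saved under pics/ and viewed, at most 10 in all, crops included, and the job is handed in when it is done.

```bash
ls; mkdir -p pics; python3 - <<'E'
from station import sense,vision
import cv2,numpy as np
print(sense())
for n in("side","top"):
    s=vision.snapshot(n); cv2.imwrite(f"pics/{n}0.png",s["image"]); np.savez(f"pics/{n}0.npz",**s)
    print(n,s["mtx"],s["pose"])
E
```

```text
pics
{'t': 0.0, 'q': array([-1.43247437e+00,  5.28454382e-01,  1.43396458e+00, -2.53658923e-05,
        1.18140016e+00, -1.78494452e-01]), 'qd': array([ 0.00126833, -0.00148743, -0.00013524,  0.00055855,  0.00046257,
       -0.00010674]), 'tau': array([ 2.78023526e-04, -4.42346478e+01, -1.78026778e+01, -2.40813142e-04,
        8.45142582e-03, -7.76430312e-06]), 'tcp_pos': array([ 0.19463936, -0.59316882,  0.24732102]), 'tool_rot': array([ 9.87478261e-01,  1.57751209e-01,  1.06334602e-05, -1.11324577e-03]), 'force': array([-0.53491777,  0.30701295, -0.67929678]), 'ft_torque': array([ 0.04869256,  0.00373282, -0.04219417]), 'gripper_force': 0.0, 'finger_gap': 1.0022250030863527}
side [[431.10591419   0.         318.68462654]
 [  0.         431.10591419 196.08537803]
 [  0.           0.           1.        ]] [[-0.98946999 -0.05738484  0.13287634  0.32938547]
 [-0.14313018  0.52440538 -0.83935258  0.93169984]
 [-0.02151496 -0.8495328  -0.52709689  0.66794458]
 [ 0.          0.          0.          1.        ]]
top [[476.2314966    0.         318.49389312]
 [  0.         476.2314966  204.90262454]
 [  0.           0.           1.        ]] [[ 2.65698047e-02 -9.97831117e-01  6.02254748e-02  3.74855267e-01]
 [-9.99640374e-01 -2.67400716e-02 -2.02283187e-03  8.09232071e-04]
 [ 3.62887809e-03 -6.01500699e-02 -9.98182749e-01  1.73721472e+00]
 [ 0.00000000e+00  0.00000000e+00  0.00000000e+00  1.00000000e+00]]
```

View pics/side0.png

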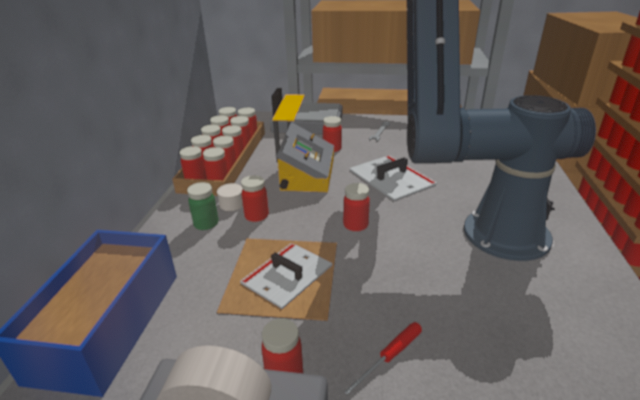

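View pics/top0.png

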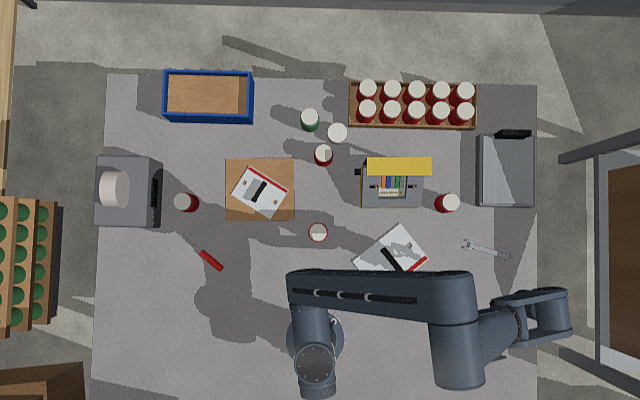

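The side view shows the cover on the cardboard (about 287,272) with its handle, and the box (about 305,155). In the top view the cover is at (260,191), the box at (394,185), and the jars at (186,202), (323,155), (317,232) and (447,203). The plate at (393,250) is the larger look-alike.

```bash
cat > h.py <<'E'
import numpy as np,cv2
from scipy.spatial.transform import Rotation as R
def load(n): return dict(np.load(f"pics/{n}.npz"))
def cloud(s):
    z=s["range_z"]; v,u=np.mgrid[:z.shape[0],:z.shape[1]]; K=s["mtx"]
    p=np.stack([(u-K[0,2])/K[0,0]*z,(v-K[1,2])/K[1,1]*z,z],-1)
    return p@s["pose"][:3,:3].T+s["pose"][:3,3]
E
python3 - <<'E'
from h import *
s=load("top0"); P=cloud(s); im=s["image"]
a=cv2.resize(im[145:235,220:330],None,fx=7,fy=6,interpolation=cv2.INTER_CUBIC)
a=cv2.resize(im[150:230,225:300],(560,597),interpolation=cv2.INTER_CUBIC)[:,:]
b=cv2.resize(im[145:220,340:460],(800,500),interpolation=cv2.INTER_CUBIC)
c=np.hstack([cv2.resize(im[150:230,220:300],(400,400),interpolation=cv2.INTER_CUBIC),cv2.resize(im[145:225,350:430],(400,400),interpolation=cv2.INTER_CUBIC)])
cv2.imwrite("pics/crop.png",c)
for n in("top0","side0"):
    s=load(n);P=cloud(s);hsv=cv2.cvtColor(s["image"],cv2.COLOR_BGR2HSV)
    z=P[...,2]; ok=s["range_z"]>0
    print(n,"table z",np.median(z[ok&(abs(z)<.02)]))
    # light plate pixels
    w=ok&(hsv[...,1]<40)&(hsv[...,2]>140)&(z>0.0)&(z<.03)&(P[...,0]>.3)&(P[...,0]<.65)&(P[...,1]>0.02)&(P[...,1]<.3)
    k,l,st,ce=cv2.connectedComponentsWithStats(w.astype(np.uint8))
    for i in range(1,k):
        if st[i,4]>150: 
            q=P[l==i]; print("plate",st[i],q.mean(0),cv2.minAreaRect(q[:,:2].astype(np.float32)))
    # handle
    d=ok&(z>.03)&(z<.06)&(P[...,0]>.3)&(P[...,0]<.65)&(P[...,1]>.05)&(P[...,1]<.3)&(hsv[...,2]<90)
    q=P[d]; print("handle",len(q),q.mean(0),np.median(q[:,2]),cv2.minAreaRect(q[:,:2].astype(np.float32)))
    r=ok&(hsv[...,1]>120)&((hsv[...,0]<8)|(hsv[...,0]>172))&(z<.02)&(P[...,0]>.3)&(P[...,0]<.65)&(P[...,1]>.02)&(P[...,1]<.25)
    q=P[r]; print("band",len(q),q.mean(0) if len(q) else 0)
    # yellow
    y=ok&(hsv[...,0]>18)&(hsv[...,0]<34)&(hsv[...,1]>150)&(z>.02)
    q=P[y&(z>.2)]; print("hood",len(q),q.mean(0),cv2.minAreaRect(q[:,:2].astype(np.float32)))
    # jars lids
    j=ok&(z>.095)&(z<.125)&(hsv[...,1]<60)&(hsv[...,2]>120)&(P[...,0]>.25)&(P[...,0]<.8)
    k,l,st,ce=cv2.connectedComponentsWithStats(j.astype(np.uint8))
    for i in range(1,k):
        if st[i,4]>80: print("lid",ce[i],P[l==i].mean(0),st[i,4])
E
```

```text
top0 table z 0.000661991736161438
plate [294 160  20  50 443] [0.55279282 0.05449895 0.00340253] ((0.5532221794128418, 0.054314181208610535), (0.18039178848266602, 0.06982272118330002), 1.5021345615386963)
plate [ 236  169   51   50 1204] [0.51362339 0.21522263 0.01018499] ((0.5143425464630127, 0.21732181310653687), (0.1716482937335968, 0.11234758049249649), 59.42188262939453)
handle 103 [0.5199055  0.21289243 0.044407  ] 0.04455545301077324 ((0.519934356212616, 0.21281611919403076), (0.01563514769077301, 0.08086038380861282), 58.17811584472656)
band 95 [0.56127468 0.18018263 0.01002896]
hood 1113 [ 0.59688722 -0.25512254  0.22874427] ((0.4233233630657196, -0.3344336152076721), (0.526093065738678, 0.23740749061107635), 29.430538177490234)
lid [309.05263158 116.99043062] [0.7769361  0.03828052 0.10984487] 209
lid [323.24680851 152.26382979] [ 0.65507877 -0.01402831  0.11036226] 235
lid [369.48951049 179.3006993 ] [ 0.56604777 -0.17555115  0.10761691] 143
lid [415.38596491 180.07894737] [ 0.56780745 -0.33383117  0.10627345] 114
lid [181.64 200.92] [0.47417898 0.46609195 0.10940294] 225
[... 626 characters left out ...]
665302277), (0.015363720245659351, 0.08330325782299042), 59.31280517578125)
band 199 [0.49006997 0.1168936  0.01188537]
hood 530 [ 0.5977689  -0.24292334  0.22801624] ((0.5987697243690491, -0.2556111216545105), (0.060603730380535126, 0.21552324295043945), 1.7301384210586548)
lid [331.51908397 121.03053435] [ 0.4963775  -0.44492769  0.10872447] 131
lid [296.63214286 144.33571429] [ 0.57841271 -0.2410328   0.11376487] 280
lid [251.46067416 182.72284644] [ 0.65414076 -0.00497184  0.10895494] 267
lid [199.316 190.248] [0.77657998 0.04637864 0.1088716 ] 250
lid [356.04666667 190.89      ] [0.38092672 0.00698693 0.10907849] 300
lid [278.69759825 334.71724891] [0.47361139 0.47167277 0.10974881] 916
```

View pics/crop.png

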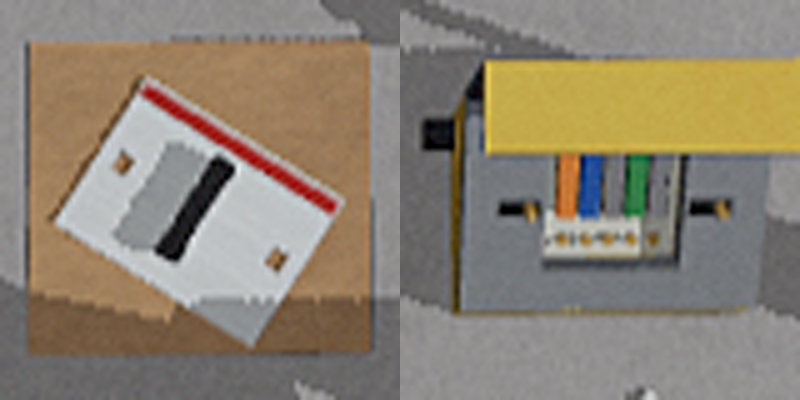

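The left crop shows the cover, with its red band on the upper-right edge, so its yaw is about -32°. The right crop shows both pins at the right (-y) end of their slots (531,210 and 725,210). Next I'll fit the face pose and check the wrist camera mount.

```bash
python3 - <<'E'
from h import *
from station import vision
for n in("top0","side0"):
    s=load(n);P=cloud(s);ok=s["range_z"]>0
    hsv=cv2.cvtColor(s["image"],cv2.COLOR_BGR2HSV)
    m=ok&(P[...,0]>.48)&(P[...,0]<.66)&(P[...,1]>-.37)&(P[...,1]<-.13)&(P[...,2]>.055)&(P[...,2]<.15)&(hsv[...,1]<70)
    q=P[m]; best=0;rng=np.random.default_rng(0)
    for _ in range(500):
        a=q[rng.choice(len(q),3,False)];nn=np.cross(a[1]-a[0],a[2]-a[0]);L=np.linalg.norm(nn)
        if L<1e-6: continue
        nn/=L; i=abs((q-a[0])@nn)<.002
        if i.sum()>best: best=i.sum();I=i
    q=q[I];c=q.mean(0);nn=np.linalg.svd(q-c)[2][2];nn*=np.sign(nn[2])
    print(n,len(q),c,nn,"tilt",np.degrees(np.arccos(nn[2])),"yaw",np.degrees(np.arctan2(-nn[1],-nn[0])))
    print(" y ext",np.percentile(q[:,1],[0,1,99,100]),"x ext",np.percentile(q[:,0],[0,1,99,100]),"z",np.percentile(q[:,2],[1,99]))
    print(" x at z=.095 y=-.255:",c[0]-(nn[2]*(.095-c[2])+nn[1]*(-.255-c[1]))/nn[0])
    h=ok&(hsv[...,0]>18)&(hsv[...,0]<34)&(hsv[...,1]>120)&(P[...,2]>.22)&(P[...,2]<.24)&(abs(P[...,1]+.255)<.13)&(P[...,0]>.5)
    print(" hood",cv2.minAreaRect(P[h][:,:2].astype(np.float32)))
w=vision.snapshot("wrist");print(w["mtx"],w["mount"])
E
```

```text
top0 559 [ 0.52691699 -0.25531271  0.08376116] [-0.4993922  -0.01405953  0.86626195] tilt 29.972882856558257 yaw 1.6126386434674926
 y ext [-0.36370322 -0.36134883 -0.15319976 -0.15013953] x ext [0.480004   0.48028053 0.59490729 0.61153059] z [0.05644706 0.12602086]
 x at z=.095 y=-.255: 0.5464034349996666
 hood ((0.597852349281311, -0.2561803162097931), (0.05822291970252991, 0.20711953938007355), 1.8436651229858398)
side0 1042 [ 0.5497917  -0.24395503  0.09752645] [-0.50067601 -0.016165    0.86548381] tilt 30.062004097810267 yaw 1.849228945921885
 y ext [-0.36352267 -0.35830535 -0.14839083 -0.14596515] x ext [0.4800841  0.48137296 0.61692383 0.62908558] z [0.05669303 0.13572049]
 x at z=.095 y=-.255: 0.5457809946326304
 hood ((0.5983346700668335, -0.25566476583480835), (0.06082639470696449, 0.21534717082977295), 2.0104598999023438)
[[309.70691629   0.         316.20897301]
 [  0.         309.70691629 199.57675269]
 [  0.           0.           1.        ]] [[ 1.56653260e-03 -9.64545191e-01 -2.63913092e-01  6.79951947e-02]
 [ 9.99998722e-01  1.59515228e-03  1.05845973e-04 -1.80057713e-04]
 [ 3.18888346e-04 -2.63912921e-01  9.64546457e-01 -1.24450251e-01]
 [ 0.00000000e+00  0.00000000e+00  0.00000000e+00  1.00000000e+00]]
```

```bash
cat >> h.py <<'E'
YAW=np.radians(1.8); SEAT=np.array([.546,-.2573,.095])
RS=R.from_euler('z',YAW)*R.from_euler('y',-np.pi/6)   # seat axes: x up slope, z normal
TG=R.from_matrix(np.diag([-1.,1,-1]))                 # tool in cover frame: x downhill, y across, z into face
def tool_for(cover_pos,cover_rot):                    # TCP pose when handle held at its centre
    return cover_pos+cover_rot.apply([0,0,.030]), cover_rot*TG
def delta(p,q):
    from station import sense
    s=sense(); d=(np.array(p)-s["tcp_pos"])/.03
    rv=(q*R.from_quat(s["tool_rot"]).inv()).as_rotvec(degrees=True)
    print("t",round(s["t"],2),"dp units",d.round(3),"rotvec deg",rv.round(2),"F",s["force"].round(1),"M",s["ft_torque"].round(2),"gap",round(s["finger_gap"],3))
E
python3 - <<'E'
from h import *
d=RS.as_matrix(); print(d.round(3))
delta(SEAT+.12*d[:,2],RS*TG)
E
python3 -m crank '[{"dp":[0.485,0.558,-0.08],"angular":[0,0,8.2]},{"dp":[0.485,0.558,-0.08],"angular":[0,0,8.2]},{"dp":[0.485,0.558,-0.08],"angular":[0,0,8.2]},{"dp":[0.485,0.558,-0.08],"angular":[0,0,8.2]},{"dp":[0.485,0.558,-0.08],"angular":[0,0,8.2]},{"dp":[0.485,0.558,-0.08],"angular":[0,0,8.2]},{"dp":[0.485,0.558,-0.08],"angular":[0,0,8.2]},{"dp":[0.485,0.558,-0.08],"angular":[0,0,8.2]},{"dp":[0.485,0.558,-0.08],"angular":[0,0,8.2]},{"dp":[0.485,0.558,-0.08],"angular":[0,0,8.2]},{"dp":[0.485,0.558,-0.08],"angular":[0,0,8.2]},{"dp":[0.485,0.558,-0.08],"angular":[0,0,8.2]},{"dp":[0.485,0.558,-0.08],"angular":[0,0,8.2]},{"dp":[0.485,0.558,-0.08],"angular":[0,0,8.2]},{"dp":[0.485,0.558,-0.08],"angular":[0,0,8.2]},{"dp":[0.485,0.558,-0.08],"angular":[0,0,8.2]},{"dp":[0.485,0.558,-0.08],"angular":[0,0,8.2]},{"dp":[0.485,0.558,-0.08],"angular":[0,0,8.2]},{"dp":[0.485,0.558,-0.08],"angular":[0,0,8.2]},{"dp":[0.485,0.558,-0.08],"angular":[0,0,8]}]'
python3 -c "
from h import *
delta(SEAT+.12*RS.as_matrix()[:,2],RS*TG)"
```

```text
[[ 0.866 -0.031 -0.5  ]
 [ 0.027  1.    -0.016]
 [ 0.5    0.     0.866]]
t 0.15 dp units [ 9.713 11.139 -1.62 ] rotvec deg [-42.26  -7.57 158.53] F [-0.3 -0.5 -0.3] M [ 0.02  0.02 -0.04] gap 0.997
t: 2.15
tcp_pos: [0.4861, -0.2582, 0.2]
tool_rot: [-0.02, 1.0, 0.0, -0.0]
force: [0.1, -0.8, -0.4]
finger_gap: 1.0
gripper_force: 0.0
t 2.15 dp units [-0.003 -0.033 -0.036] rotvec deg [  1.05 -30.    -0.47] F [ 0.1 -0.8 -0.4] M [ 0.01  0.02 -0.03] gap 1.0
```

```bash
python3 -m crank '[{"dp":[0,0,0],"angular":[0.25,-7.5,-0.1]},{"dp":[0,0,0],"angular":[0.25,-7.5,-0.1]},{"dp":[0,0,0],"angular":[0.25,-7.5,-0.1]},{"dp":[0,0,0],"angular":[0.25,-7.5,-0.1]},{"dp":[0,0,0],"angular":[0,0,0]},{"dp":[0,0,0],"angular":[0,0,0]}]'
cat >> h.py <<'E'
def wray(w,s,uv):   # world origin and unit ray for wrist pixel
    K=w["mtx"]; x,y=(uv[0]-K[0,2])/K[0,0],(uv[1]-K[1,2])/K[1,1]; th=np.hypot(x,y)
    d=np.array([x/th*np.sin(th),y/th*np.sin(th),np.cos(th)]); M=w["mount"]; T=R.from_quat(s["tool_rot"])
    return s["tcp_pos"]+T.apply(M[:3,3]), T.apply(M[:3,:3]@d)
def wpix(w,s,p):
    T=R.from_quat(s["tool_rot"]);M=w["mount"]; c=M[:3,:3].T@(T.inv().apply(np.array(p)-s["tcp_pos"])-M[:3,3])
    r=np.hypot(c[0],c[1]); th=np.arctan2(r,c[2]); K=w["mtx"]
    return np.array([K[0,2]+K[0,0]*th*c[0]/r, K[1,2]+K[1,1]*th*c[1]/r])
def on_seat(w,s,uv,h=0.): # intersect with plane z=h of seat -> seat coords mm
    o,d=wray(w,s,uv); o=RS.inv().apply(o-SEAT); d=RS.inv().apply(d)
    return (o+d*(h-o[2])/d[2])*1000
E
python3 - <<'E'
from h import *
import pickle
from station import sense,vision
s=sense(); w=vision.snapshot("wrist"); pickle.dump((s,w),open("pics/w1.pkl","wb"))
delta(SEAT+.12*RS.as_matrix()[:,2],RS*TG)
for y in(66,-66): print(wpix(w,s,SEAT+RS.apply([0,y/1000,0])))
for x,y in((80,105),(80,-105),(-80,105),(-80,-105)): print(x,y,wpix(w,s,SEAT+RS.apply([x/1000,y/1000,0])).round(1))
cv2.imwrite("pics/w1.png",w["image"])
E
```

```text
t: 2.75
tcp_pos: [0.5071, -0.2509, 0.2209]
tool_rot: [-0.003, 0.974, 0.0, 0.226]
force: [0.3, 0.1, -0.1]
finger_gap: 0.998
gripper_force: 0.0
t 2.8 dp units [-0.707 -0.275 -0.728] rotvec deg [ 0.1  -3.91  1.43] F [ 0.7  0.1 -0.4] M [-0.02  0.22  0.  ] gap 1.003
[385.61753322 170.9814555 ]
[230.65680833 174.09343485]
80 105 [423.5 257.6]
80 -105 [198.9 260.1]
-80 105 [428.2  79.1]
-80 -105 [186.4  86.1]
```

View pics/w1.png

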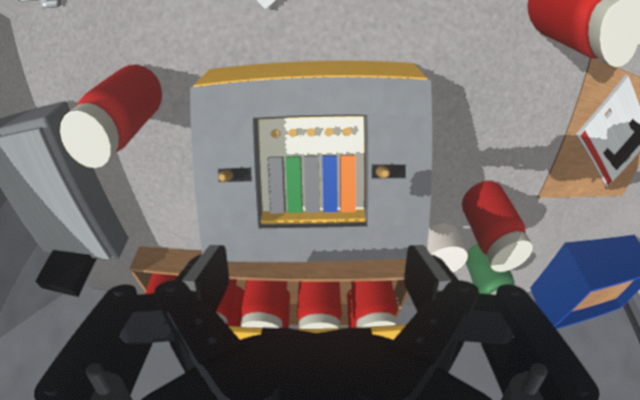

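The view shows both slots, left at about (218–251,175) and right at about (372–405,171). The pin tips sit near (224,176) and (382,172), towards seat -y. I'll zoom in on the slots, and check why the arm stopped short of the commanded pose.

```bash
python3 - <<'E'
from h import *
import pickle
s,w=pickle.load(open("pics/w1.pkl","rb"))
print(s["q"].round(3),s["force"])
im=w["image"]
a=cv2.resize(im[155:195,205:265],(390,260),interpolation=cv2.INTER_NEAREST);b=cv2.resize(im[155:195,360:420],(390,260),interpolation=cv2.INTER_NEAREST)
cv2.imwrite("pics/w1z.png",np.hstack([a,b]))
E
```

```text
[-0.824  0.396  1.897  0.597  0.615 -2.854] [ 0.3215298   0.13073453 -0.09205451]
```

View pics/w1z.png

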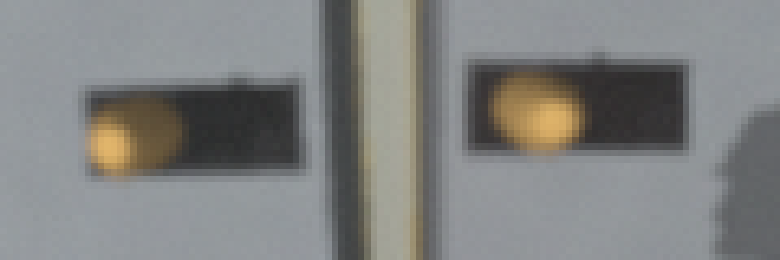

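Both pins stand about 6.2 mm to -y (d ≈ -6.2): slot middles at crop x = 193 and 577, pin bases at about 145 and 530, 7.6 px/mm. Joint 6 hit its limit, so I'll use the other half-turn with tool x uphill. I'll cross-check the seat position with the slot pixels.

```bash
sed -i 's/^TG=.*/TG=R.from_matrix(np.diag([1.,-1,-1]))  # tool x uphill, z into face/' h.py
python3 - <<'E'
from h import *
import pickle
s,w=pickle.load(open("pics/w1.pkl","rb"))
a=on_seat(w,s,(234.7,175));b=on_seat(w,s,(388.8,171.6));print(a.round(1),b.round(1),((a+b)/2).round(1),np.linalg.norm(a-b))
# base pins
print(on_seat(w,s,(205+145/6.5,175)).round(1),on_seat(w,s,(360+140/6.5,171.6)).round(1))
# face corners seen in picture vs predicted: cover estimate
C=np.array([.519,.2155,.004]);RC=R.from_euler('z',np.radians(-32))
p,q=tool_for(C,RC); print(p); delta(p+[0,0,.15],q)
E
```

```text
[  0.9 -62.4   0. ] [ 0.5 68.8  0. ] [0.7 3.2 0. ] 131.18166407057095
[  0.7 -69.1   0. ] [ 0.5 62.5  0. ]
[0.519  0.2155 0.034 ]
t 2.8 dp units [ 0.392 15.547 -1.225] rotvec deg [-33.5    9.52 144.34] F [ 0.7  0.1 -0.4] M [-0.02  0.22  0.  ] gap 1.003
```

```bash
python3 -m crank '[{"dp":[-0.04,-0.01,-0.04],"angular":[4.25,0.14,-7.36]},{"dp":[-0.04,-0.01,-0.04],"angular":[4.25,0.14,-7.36]},{"dp":[-0.04,-0.01,-0.04],"angular":[4.25,0.14,-7.36]},{"dp":[-0.04,-0.01,-0.04],"angular":[4.25,0.14,-7.36]},{"dp":[-0.04,-0.01,-0.04],"angular":[4.25,0.14,-7.36]},{"dp":[-0.04,-0.01,-0.04],"angular":[4.25,0.14,-7.36]},{"dp":[-0.04,-0.01,-0.04],"angular":[4.25,0.14,-7.36]},{"dp":[-0.04,-0.01,-0.04],"angular":[4.25,0.14,-7.36]},{"dp":[-0.04,-0.01,-0.04],"angular":[4.25,0.14,-7.36]},{"dp":[-0.04,-0.01,-0.04],"angular":[4.25,0.14,-7.36]},{"dp":[-0.04,-0.01,-0.04],"angular":[4.25,0.14,-7.36]},{"dp":[-0.04,-0.01,-0.04],"angular":[4.25,0.14,-7.36]},{"dp":[-0.04,-0.01,-0.04],"angular":[4.25,0.14,-7.36]},{"dp":[-0.04,-0.01,-0.04],"angular":[4.25,0.14,-7.36]},{"dp":[-0.04,-0.01,-0.04],"angular":[4.25,0.14,-7.36]},{"dp":[-0.04,-0.01,-0.04],"angular":[4.25,0.14,-7.36]},{"dp":[-0.04,-0.01,-0.04],"angular":[4.25,0.14,-7.36]},{"dp":[-0.04,-0.01,-0.04],"angular":[4.25,0.14,-7.36]},{"dp":[-0.04,-0.01,-0.04],"angular":[4.25,0.14,-7.36]},{"dp":[0,0,0],"angular":[4.25,0.14,-7.36]}]'
python3 -c "
from h import *
from station import sense
delta(SEAT+.12*RS.as_matrix()[:,2],RS*TG); print(sense()['q'].round(2))"
```

```text
t: 4.8
tcp_pos: [0.4844, -0.2565, 0.1973]
tool_rot: [0.953, 0.088, 0.29, 0.005]
force: [0.3, 1.1, 0.2]
finger_gap: 1.0
gripper_force: 0.0
t 4.8 dp units [ 0.055 -0.088  0.054] rotvec deg [ 3.05  3.83 -7.8 ] F [0.3 1.1 0.2] M [-0.04  0.19 -0.05] gap 1.0
[-0.95  0.44  2.02  1.    0.6  -0.39]
```

```bash
python3 -m crank '[{"dp":[0.05,-0.09,0.05],"angular":[3,3.8,-7.8]},{"dp":[0,0,0],"angular":[0,0,0]},{"dp":[0,0,0],"angular":[0,0,0]}]' >/dev/null
python3 - <<'E'
from h import *
import pickle
from station import sense,vision
s=sense(); w=vision.snapshot("wrist"); pickle.dump((s,w),open("pics/w2.pkl","wb"))
delta(SEAT+.12*RS.as_matrix()[:,2],RS*TG)
c=[wpix(w,s,SEAT+RS.apply([0,y/1000,0])) for y in(66,-66)]; print(np.array(c).round(1))
t=[]
for k in c:
    u,v=int(round(k[0]))-30,int(round(k[1]))-20; print("crop origin",u,v)
    t.append(cv2.resize(w["image"][v:v+40,u:u+60],(390,260),interpolation=cv2.INTER_NEAREST))
cv2.imwrite("pics/w2z.png",np.hstack(t))
E
```

```text
t 5.15 dp units [ 0.018 -0.046  0.011] rotvec deg [ 1.14  1.3  -3.03] F [ 0.5  0.4 -0.3] M [-0.07  0.28 -0.02] gap 0.998
[[240.7 198.2]
 [398.1 207.5]]
crop origin 211 178
crop origin 368 187
```

View pics/w2z.png

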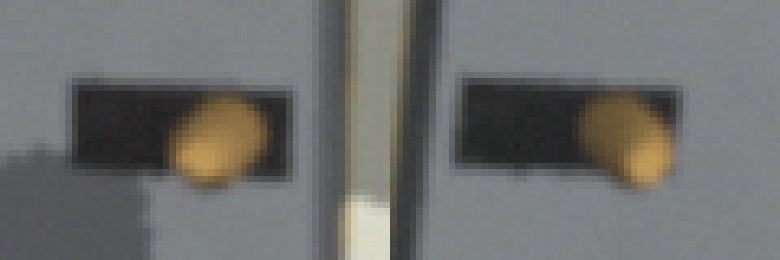

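```bash
python3 - <<'E'
from h import *
import pickle
from station import sense
s,w=pickle.load(open("pics/w2.pkl","rb"))
a=on_seat(w,s,(238.8,197.5));b=on_seat(w,s,(395.5,206.2));print(a.round(1),b.round(1),((a+b)/2).round(1),np.linalg.norm(a-b))
print(s["qd"].round(3))
C=np.array([.519,.2155,.004]);RC=R.from_euler('z',np.radians(-32))
p,q=tool_for(C,RC); delta(p+[0,0,.13],q)
E
```

```text
[ 0.5 67.7  0. ] [  1.  -63.6   0. ] [0.7 2.1 0. ] 131.2386906747589
[-0.007  0.001  0.013  0.006  0.     0.011]
t 5.15 dp units [ 1.117 15.777 -1.153] rotvec deg [  8.64  30.6  -36.22] F [ 0.5  0.4 -0.3] M [-0.07  0.28 -0.02] gap 0.998
```

```bash
sed -i 's/^RS=.*/&\nSEAT=SEAT+RS.apply([.0007,.0022,0])/' h.py
python3 -m crank '[{"dp":[0.066,0.928,-0.068],"angular":[0.51,1.8,-2.13]},{"dp":[0.066,0.928,-0.068],"angular":[0.51,1.8,-2.13]},{"dp":[0.066,0.928,-0.068],"angular":[0.51,1.8,-2.13]},{"dp":[0.066,0.928,-0.068],"angular":[0.51,1.8,-2.13]},{"dp":[0.066,0.928,-0.068],"angular":[0.51,1.8,-2.13]},{"dp":[0.066,0.928,-0.068],"angular":[0.51,1.8,-2.13]},{"dp":[0.066,0.928,-0.068],"angular":[0.51,1.8,-2.13]},{"dp":[0.066,0.928,-0.068],"angular":[0.51,1.8,-2.13]},{"dp":[0.066,0.928,-0.068],"angular":[0.51,1.8,-2.13]},{"dp":[0.066,0.928,-0.068],"angular":[0.51,1.8,-2.13]},{"dp":[0.066,0.928,-0.068],"angular":[0.51,1.8,-2.13]},{"dp":[0.066,0.928,-0.068],"angular":[0.51,1.8,-2.13]},{"dp":[0.066,0.928,-0.068],"angular":[0.51,1.8,-2.13]},{"dp":[0.066,0.928,-0.068],"angular":[0.51,1.8,-2.13]},{"dp":[0.066,0.928,-0.068],"angular":[0.51,1.8,-2.13]},{"dp":[0.066,0.928,-0.068],"angular":[0.51,1.8,-2.13]},{"dp":[0.066,0.928,-0.068],"angular":[0.51,1.8,-2.13]},{"dp":[0,0,0],"angular":[0,0,0]},{"dp":[0,0,0],"angular":[0,0,0]}]' 0.55 80
python3 - <<'E'
from h import *
import pickle
from station import sense,vision
s=sense(); w=vision.snapshot("wrist"); pickle.dump((s,w),open("pics/w3.pkl","wb")); print(s["q"].round(2))
C=np.array([.519,.2155,.004]);RC=R.from_euler('z',np.radians(-32))
p,q=tool_for(C,RC); delta(p+[0,0,.13],q)
im=w["image"].copy()
print(s["tool_rot"])
L=[(63,85,6),(63,-85,6),(-63,85,6),(-63,-85,6),(42,0,40),(-42,0,40),(0,66,6),(0,-66,6)]
for l in L:
    u=wpix(w,s,C+RC.apply(np.array(l)/1000)); print(l,u.round(1)); cv2.circle(im,tuple(np.round(u*8).astype(int)),16,(0,255,0),1,cv2.LINE_AA,3)
cv2.imwrite("pics/w3.png",im)
E
```

```text
t: 7.05
tcp_pos: [0.5184, 0.2144, 0.1636]
tool_rot: [0.961, -0.275, -0.0, 0.0]
force: [0.0, 0.9, -0.9]
finger_gap: 0.452
gripper_force: 0.0
[ 0.19  0.56  1.67 -0.    0.91  2.32]
t 7.1 dp units [0.026 0.056 0.011] rotvec deg [ 0.04 -0.06  0.02] F [-0.6  0.7 -0. ] M [-0.02  0.01 -0.01] gap 0.448
[ 9.61406960e-01 -2.75129769e-01 -3.45525007e-04  3.83451012e-04]
(63, 85, 6) [223.1 123.8]
(63, -85, 6) [408.8 124.3]
(-63, 85, 6) [231.6 251.1]
(-63, -85, 6) [399.7 251.5]
(42, 0, 40) [315.9 148.9]
(-42, 0, 40) [315.7 247.3]
(0, 66, 6) [245.6 190.5]
(0, -66, 6) [386.  190.8]
```

View pics/w3.png

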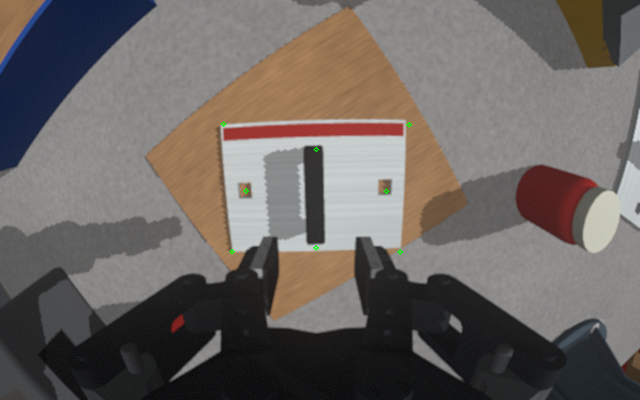

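Wrist view: cover corners at (220,124), (406,121), (402,248) and (231,251), so it is about 1° more counter-clockwise than predicted, and 1–2 mm off. I'll correct for that, go down and grip.

```bash
python3 -m crank '[{"dp":[0.05,0.04,-0.7],"angular":[0,0,1]},{"dp":[0,0,-0.8],"angular":[0,0,0]},{"dp":[0,0,-0.8],"angular":[0,0,0]},{"dp":[0,0,-0.8],"angular":[0,0,0]},{"dp":[0,0,-0.7],"angular":[0,0,0]},{"dp":[0,0,-0.5],"angular":[0,0,0]},{"dp":[0,0,0],"angular":[0,0,0]},{"dp":[0,0,0],"angular":[0,0,0]}]'
python3 -m crank '[{"dp":[0,0,0],"angular":[0,0,0]},{"dp":[0,0,0],"angular":[0,0,0]},{"dp":[0,0,0],"angular":[0,0,0]},{"dp":[0,0,0],"angular":[0,0,0]},{"dp":[0,0,0],"angular":[0,0,0]},{"dp":[0,0,0],"angular":[0,0,0]}]' 1 90
```

```text
t: 7.9
tcp_pos: [0.5205, 0.2151, 0.0354]
tool_rot: [0.963, -0.268, 0.0, 0.0]
force: [-0.0, -0.2, 0.5]
finger_gap: 0.449
gripper_force: 0.0
t: 8.5
tcp_pos: [0.5212, 0.2157, 0.0367]
tool_rot: [0.963, -0.268, 0.001, -0.0]
force: [-0.1, 0.1, 6.0]
finger_gap: 0.17
gripper_force: 88.9
```

```bash
python3 -m crank '[{"dp":[0,0,0.4],"angular":[0,0,0]},{"dp":[0,0,0.9],"angular":[0,0,0]},{"dp":[0,0,0.9],"angular":[0,0,0]},{"dp":[0,0,0.9],"angular":[0,0,0]},{"dp":[0,0,0.9],"angular":[0,0,0]},{"dp":[0,0,0.9],"angular":[0,0,0]},{"dp":[0,0,0.9],"angular":[0,0,0]},{"dp":[0,0,0],"angular":[0,0,0]},{"dp":[0,0,0],"angular":[0,0,0]}]'
python3 - <<'E'
from h import *
import pickle
from station import sense,vision
s=sense(); w=vision.snapshot("wrist"); pickle.dump((s,w),open("pics/w4.pkl","wb")); print(s["force"],s["ft_torque"])
T=R.from_quat(s["tool_rot"]);RC=T*TG.inv();C=s["tcp_pos"]-RC.apply([0,0,.030])
for l in [(63,85,6),(63,-85,6),(-63,85,6),(-63,-85,6),(0,66,6),(0,-66,6)]: print(l,wpix(w,s,C+RC.apply(np.array(l)/1000)).round(1))
cv2.imwrite("pics/w4.png",w["image"])
O,QT=SEAT+RS.apply([0,-.0062,.10]),RS
p,q=tool_for(O,QT);print(p);delta(p,q)
E
```

```text
t: 9.4
tcp_pos: [0.5198, 0.2156, 0.2092]
tool_rot: [0.963, -0.268, 0.0, -0.0]
force: [-0.2, 0.3, -4.6]
finger_gap: 0.168
gripper_force: 88.3
[-0.24887996  0.30756143 -4.5700736 ] [ 0.03272366 -0.01511245  0.02328697]
(63, 85, 6) [155.6 132.4]
(63, -85, 6) [480.4 133.2]
(-63, 85, 6) [187.4 332. ]
(-63, -85, 6) [447.4 332. ]
(0, 66, 6) [198.2 246.2]
(0, -66, 6) [437.5 246.5]
[ 0.48176364 -0.26332068  0.2079333 ]
t 9.45 dp units [-1.2460e+00 -1.5958e+01 -7.0000e-03] rotvec deg [ -7.63 -29.52  32.17] F [-1.2  0.5 -4.4] M [-0.03  0.    0.01] gap 0.167
```

View pics/w4.png

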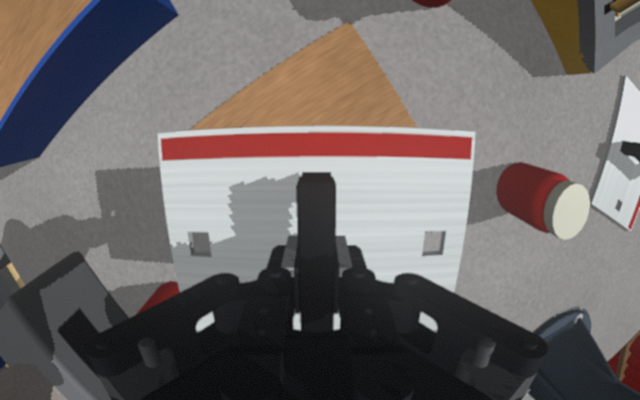

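The cover is held square, band at the far edge. The holes at (200,243) and (433,242) give TCP 32.7 mm above the underside and the cover about 0.9 mm forward in the grasp. Carry it to 130 mm out along the face normal.

```bash
sed -i 's/apply(\[0,0,.030\])/apply([-.0009,0,.0327])/' h.py
python3 -m crank '[{"dp":[-0.15,-0.5,0.08],"angular":[-0.64,-2.46,2.68]},{"dp":[-0.15,-0.9,0.08],"angular":[-0.64,-2.46,2.68]},{"dp":[-0.15,-0.95,0.08],"angular":[-0.64,-2.46,2.68]},{"dp":[-0.15,-0.95,0.08],"angular":[-0.64,-2.46,2.68]},{"dp":[-0.15,-0.95,0.08],"angular":[-0.64,-2.46,2.68]},{"dp":[-0.15,-0.95,0.08],"angular":[-0.64,-2.46,2.68]},{"dp":[-0.15,-0.95,0.08],"angular":[-0.64,-2.46,2.68]},{"dp":[-0.15,-0.95,0.08],"angular":[-0.64,-2.46,2.68]},{"dp":[-0.15,-0.95,0.08],"angular":[-0.64,-2.46,2.68]},{"dp":[-0.15,-0.95,0.08],"angular":[-0.64,-2.46,2.68]},{"dp":[-0.15,-0.95,0.08],"angular":[-0.64,-2.46,2.68]},{"dp":[-0.15,-0.95,0.08],"angular":[-0.64,-2.46,2.68]},{"dp":[0,-0.95,0],"angular":[0,0,0]},{"dp":[0,-0.95,0],"angular":[0,0,0]},{"dp":[0,-0.95,0],"angular":[0,0,0]},{"dp":[0,-0.9,0],"angular":[0,0,0]},{"dp":[0,-0.8,0],"angular":[0,0,0]},{"dp":[0,-0.5,0],"angular":[0,0,0]},{"dp":[0,0,0],"angular":[0,0,0]},{"dp":[0,0,0],"angular":[0,0,0]}]'
python3 - <<'E'
from h import *
from station import sense
print(sense()["q"].round(2))
for h in(.13,.06): delta(*tool_for(SEAT+RS.apply([0,-.0062,h]),RS))
print("units/30mm along -normal",-RS.as_matrix()[:,2],"along +y",RS.as_matrix()[:,1],"up",RS.as_matrix()[:,0])
E
```

```text
t: 11.45
tcp_pos: [0.4699, -0.2332, 0.2339]
tool_rot: [0.972, -0.007, 0.237, -0.009]
force: [-0.0, 1.9, -3.0]
finger_gap: 0.166
gripper_force: 88.5
[-0.88  0.33  1.99  0.66  0.63  0.2 ]
t 11.45 dp units [-0.175 -1.021  0.064] rotvec deg [-1.21 -2.64  2.3 ] F [-0.   1.9 -3. ] M [ 0.07  0.55 -0.03] gap 0.166
t 11.45 dp units [ 0.991 -0.985 -1.956] rotvec deg [-1.21 -2.64  2.3 ] F [-0.   1.9 -3. ] M [ 0.07  0.55 -0.03] gap 0.166
units/30mm along -normal [ 0.49975328  0.01570538 -0.8660254 ] along +y [-0.03141076  0.99950656  0.        ] up [0.86559807 0.02720252 0.5       ]
```

```bash
python3 -m crank '[{"dp":[-0.09,-0.5,0.03],"angular":[-0.6,-1.3,1.15]},{"dp":[-0.09,-0.5,0.03],"angular":[-0.6,-1.3,1.15]},{"dp":[0,0,0],"angular":[0,0,0]},{"dp":[0,0,0],"angular":[0,0,0]}]'
python3 - <<'E'
from h import *
from station import sense
for h in(.13,.03): delta(*tool_for(SEAT+RS.apply([0,-.0062,h]),RS))
E
```

```text
t: 11.85
tcp_pos: [0.4649, -0.2628, 0.2364]
tool_rot: [0.966, 0.015, 0.259, -0.004]
force: [-0.4, 1.2, -3.0]
finger_gap: 0.168
gripper_force: 88.6
t 11.85 dp units [-0.009 -0.034 -0.019] rotvec deg [ 0.03  0.02 -0.01] F [-0.4  1.2 -3. ] M [-0.    0.54  0.05] gap 0.168
t 11.85 dp units [ 1.657  0.018 -2.906] rotvec deg [ 0.03  0.02 -0.01] F [-0.4  1.2 -3. ] M [-0.    0.54  0.05] gap 0.168
```

```bash
cat > st.py <<'E'
from h import *
from station import sense
s=sense();T=R.from_quat(s["tool_rot"]);RC=T*TG.inv()
C=s["tcp_pos"]-RC.apply([-.0009,0,.0327])
print("t",round(s["t"],2),"cover in seat mm",(RS.inv().apply(C-SEAT)*1000).round(1),"tilt deg",(RS.inv()*RC).as_rotvec(degrees=True).round(2),"F seat",RS.inv().apply(s["force"]).round(1),"M seat",RS.inv().apply(s["ft_torque"]).round(2),"gap",round(s["finger_gap"],3))
E
python3 -m crank '[{"dp":[0.33,0,-0.58],"angular":[0,0,0]},{"dp":[0.33,0,-0.58],"angular":[0,0,0]},{"dp":[0.33,0,-0.58],"angular":[0,0,0]},{"dp":[0.33,0.01,-0.58],"angular":[0,0,0]},{"dp":[0.33,0.01,-0.58],"angular":[0,0,0]},{"dp":[0,0,0],"angular":[0,0,0]},{"dp":[0,0,0],"angular":[0,0,0]}]'>/dev/null; python3 st.py
python3 -m crank '[{"dp":[0.1,0,-0.17],"angular":[0,0,0]},{"dp":[0.1,0,-0.17],"angular":[0,0,0]},{"dp":[0,0,0],"angular":[0,0,0]}]'>/dev/null; python3 st.py
```

```text
t 12.55 cover in seat mm [ 0.4 -6.4 30.3] tilt deg [-0.05 -0.04  0.09] F seat [-1.7  0.6 -2.6] M seat [ 0.03  0.56 -0.01] gap 0.168
t 12.85 cover in seat mm [ 0.7 -8.3 18.5] tilt deg [-0.18 -0.1   0.05] F seat [-1.3 -0.1 -3. ] M seat [ 0.03  0.57 -0.02] gap 0.173
```

```bash
python3 -m crank '[{"dp":[0,0.06,0],"angular":[0,0,0]},{"dp":[0,0,0],"angular":[0,0,0]},{"dp":[0,0,0],"angular":[0,0,0]}]'>/dev/null; python3 st.py
python3 -m crank '[{"dp":[0.05,0,-0.087],"angular":[0,0,0]},{"dp":[0,0,0],"angular":[0,0,0]}]'>/dev/null; python3 st.py
python3 -m crank '[{"dp":[0.05,0,-0.087],"angular":[0,0,0]},{"dp":[0,0,0],"angular":[0,0,0]}]'>/dev/null; python3 st.py
```

```text
t 13.15 cover in seat mm [ 0.7 -6.5 18.8] tilt deg [-0.18 -0.1   0.05] F seat [-1.2 -0.4 -3.2] M seat [ 0.02  0.58 -0.  ] gap 0.169
t 13.35 cover in seat mm [ 0.6 -6.6 15.4] tilt deg [-0.17 -0.09  0.05] F seat [-2.4 -0.1 -2.4] M seat [ 0.05  0.52 -0.  ] gap 0.17
t 13.55 cover in seat mm [ 0.5 -6.5 12.2] tilt deg [-0.15 -0.08  0.05] F seat [-2.4  0.6 -2.5] M seat [ 0.01  0.57 -0.03] gap 0.17
```

```bash
python3 -m crank '[{"dp":[0.03,0,-0.058],"angular":[0,0,0]},{"dp":[0,0,0],"angular":[0,0,0]}]'>/dev/null; python3 st.py
python3 -m crank '[{"dp":[0.03,0,-0.058],"angular":[0,0,0]},{"dp":[0,0,0],"angular":[0,0,0]}]'>/dev/null; python3 st.py
```

```text
t 13.75 cover in seat mm [ 0.5 -6.5 10.4] tilt deg [-0.16 -0.08  0.05] F seat [-2.5  0.9 -2.6] M seat [0.04 0.55 0.02] gap 0.167
t 13.95 cover in seat mm [ 0.4 -6.6  8.5] tilt deg [-0.16 -0.09  0.05] F seat [-2.1 -0.8 -3.2] M seat [ 0.02  0.55 -0.02] gap 0.166
```

```bash
python3 -m crank '[{"dp":[0.03,0,-0.058],"angular":[0,0,0]},{"dp":[0,0,0],"angular":[0,0,0]}]'>/dev/null; python3 st.py
python3 -m crank '[{"dp":[0.03,0,-0.058],"angular":[0,0,0]},{"dp":[0,0,0],"angular":[0,0,0]}]'>/dev/null; python3 st.py
python3 -m crank '[{"dp":[0.03,0,-0.058],"angular":[0,0,0]},{"dp":[0,0,0],"angular":[0,0,0]}]'>/dev/null; python3 st.py
```

```text
t 14.15 cover in seat mm [ 0.3 -6.6  6.5] tilt deg [-0.16 -0.09  0.05] F seat [-1.9 -0.3 -2. ] M seat [ 0.    0.57 -0.  ] gap 0.165
t 14.35 cover in seat mm [ 0.2 -6.7  4.6] tilt deg [-0.16 -0.09  0.05] F seat [-1.2  1.  -2.6] M seat [ 0.03  0.52 -0.02] gap 0.17
t 14.55 cover in seat mm [ 0.1 -6.7  2.6] tilt deg [-0.16 -0.09  0.05] F seat [-1.2  0.7 -3.5] M seat [-0.01  0.58  0.  ] gap 0.165
```

```bash
python3 -m crank '[{"dp":[0.025,0,-0.04],"angular":[0,0,0]},{"dp":[0,0,0],"angular":[0,0,0]}]'>/dev/null; python3 st.py
python3 -m crank '[{"dp":[0.02,0,-0.03],"angular":[0,0,0]},{"dp":[0,0,0],"angular":[0,0,0]}]'>/dev/null; python3 st.py
python3 -m crank '[{"dp":[0.02,0,-0.03],"angular":[0,0,0]},{"dp":[0,0,0],"angular":[0,0,0]}]'>/dev/null; python3 st.py
```

```text
t 14.75 cover in seat mm [ 0.2 -6.7  1.2] tilt deg [-0.16 -0.09  0.05] F seat [-1.7 -0.5 -2.6] M seat [0.02 0.51 0.03] gap 0.167
t 14.95 cover in seat mm [ 0.3 -6.8  0.3] tilt deg [-0.17 -0.1   0.05] F seat [-2.6  0.3 -2.4] M seat [0.04 0.53 0.01] gap 0.163
t 15.15 cover in seat mm [ 0.4 -6.9 -0.1] tilt deg [-0.21 -0.11  0.06] F seat [-2.8 -0.4  5.6] M seat [0.17 0.67 0.03] gap 0.167
```

Contact comes at height 0, as it should when fully home. I'll press a little and look before letting go.

```bash
python3 -m crank '[{"dp":[0.01,0,-0.02],"angular":[0,0,0]},{"dp":[0,0,0],"angular":[0,0,0]}]'>/dev/null; python3 st.py
python3 - <<'E'
from h import *
from station import sense,vision
s=sense();w=vision.snapshot("wrist");d=vision.snapshot("side")
cv2.imwrite("pics/fin.png",np.vstack([cv2.resize(w["image"][100:330,140:500],(800,300)),cv2.resize(d["image"][80:200,230:370],(800,300),interpolation=cv2.INTER_CUBIC)]) if 0 else np.hstack([cv2.resize(w["image"][90:330,140:500],(450,300)),cv2.resize(d["image"][90:200,240:365],(340,300),interpolation=cv2.INTER_CUBIC)]))
E
```

```text
t 15.35 cover in seat mm [ 0.4 -6.9 -0.1] tilt deg [-0.23 -0.14  0.06] F seat [-1.9 -0.2 10.2] M seat [0.24 0.77 0.02] gap 0.166
```

View pics/fin.png

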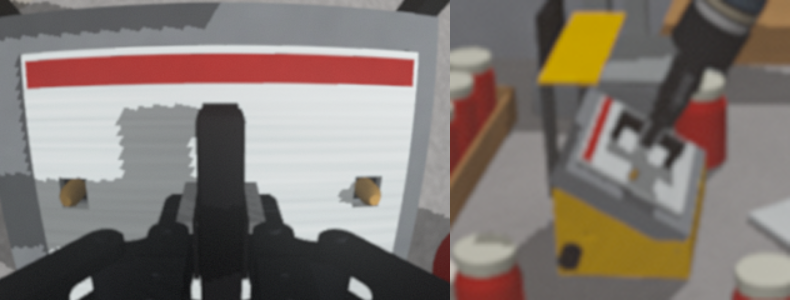

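Both brass pins stand through the holes (72,190 and 368,190). The plate lies flat with the band uppermost. Release and back out along the normal.

```bash
python3 -m crank '[{"dp":[0,0,0],"angular":[0,0,0]},{"dp":[0,0,0],"angular":[0,0,0]},{"dp":[0,0,0],"angular":[0,0,0]},{"dp":[0,0,0],"angular":[0,0,0]},{"dp":[0,0,0],"angular":[0,0,0]},{"dp":[0,0,0],"angular":[0,0,0]}]' 0.5
python3 st.py
python3 -m crank '[{"dp":[-0.1,0,0.17],"angular":[0,0,0]},{"dp":[-0.2,0,0.35],"angular":[0,0,0]},{"dp":[-0.33,0,0.58],"angular":[0,0,0]},{"dp":[-0.33,0,0.58],"angular":[0,0,0]},{"dp":[-0.33,0,0.58],"angular":[0,0,0]},{"dp":[-0.33,0,0.58],"angular":[0,0,0]},{"dp":[-0.33,0,0.58],"angular":[0,0,0]},{"dp":[0,0,0],"angular":[0,0,0]},{"dp":[0,0,0],"angular":[0,0,0]}]'
python3 - <<'E'
from h import *
from station import sense,vision
s=sense();w=vision.snapshot("wrist");d=vision.snapshot("side");P=cloud(d)
cv2.imwrite("pics/fin2.png",np.hstack([cv2.resize(w["image"],(480,300)),cv2.resize(d["image"][90:200,240:365],(320,300),interpolation=cv2.INTER_CUBIC)]))
q=RS.inv().apply(P.reshape(-1,3)-SEAT)*1000; g=(abs(q[:,0])<58)&(abs(q[:,1]+6)<80)&(abs(q[:,2]-6)<5)&(d["range_z"].ravel()>0)
c=q[g]; A=np.c_[c[:,:2],np.ones(len(c))]; k=np.linalg.lstsq(A,c[:,2],rcond=None)[0]; print("cover top plane in seat: slopes deg",np.degrees(k[:2]).round(2),"height mm",k[2].round(1),len(c))
E
```

```text
t: 16.05
tcp_pos: [0.5307, -0.2622, 0.122]
tool_rot: [0.966, 0.015, 0.26, -0.003]
force: [-0.5, -0.6, -0.4]
finger_gap: 0.498
gripper_force: 0.0
t 16.05 cover in seat mm [ 0.4 -6.7 -1.6] tilt deg [-0.16 -0.1   0.06] F seat [-0.6 -0.6 -0.1] M seat [ 0.04  0.22 -0.  ] gap 0.498
t: 16.95
tcp_pos: [0.472, -0.2624, 0.225]
tool_rot: [0.966, 0.015, 0.26, -0.002]
force: [0.5, 0.0, -0.4]
finger_gap: 0.5
gripper_force: 0.0
cover top plane in seat: slopes deg [0.06 0.1 ] height mm 6.3 653
```

View pics/fin2.png

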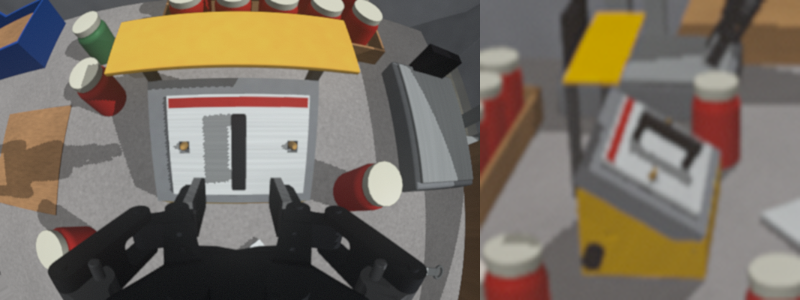

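The cover lies flat: its top is 6.3 mm above the face and within 0.1° of it. Both pins show in the holes (184,146 and 292,146), the jars are standing, and the gripper is clear. Handing in.

```bash
python3 -c "
from station import order
print(order.sign_off())"
```

```text
the job is handed in; nothing more can be done
None
```

The cover is on both brass pins, flat and fully home with the red band at the upper edge, released; no jar was touched, and the job was handed in at about 17 s.

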